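Pack the transit case and latch it

TASK

Pack every wooden piece lying in front on the left into the transit case while its lid is still locked back. Then swing the red cam lever over to free the lid, slide the lid shut, hook the loop of the draw latch over the keeper on the lid, and press the latch lever down flat, past its dead centre, so that it holds the lid tightly shut. Do not disturb the glue bottle, the wire spool or the tape roll near by.

Things in the scene. Friction and masses are not known exactly. Their poses are not given: they have to be found in the camera images.
- case: Fixed plywood transit case, firm on the bench, yaw 3.02 to 3.20 rad. Origin on the bench under the middle of the box. Case frame (mm, used below): +y = the lid's opening direction (towards the robot's right), +x towards the robot, z up. Two rails carry the open lid on the +y side, to y = 351; a solid ledge at the -y end (y = -105 to -204, x = -61 to 61, top z = 62) carries the latch.
- case_in (a point): Centre of the inner floor, z = 6. Inside: 110 along x, 210 along y, walls 6 thick, 52 high above the floor; free height under the lid 53. Three pieces fit side by side along y, about 60 apart, each flat with its long side along x. In the room: keep the arm off the wooden posts at world x 0.605 to 0.655, y -0.01 to 0.09 m and the beam at x 0.60, y over 0.09, z 0.57 m.
- lid_handle (a point): Middle of the black bar handle on the blue sliding lid (plate 134 x 222 x 10, top at z = 69), 30 to the -y side of the lid's centre. Bar 80 in x, 16 in y, top at z = 94, bar and posts solid down to z = 74. This point: z = 84, x = 0, y = -30 when shut, y = 191 to 195 when open. Slides along y with 1 to 2 N; push the bar from its +y side.
- lid (a joint): Opening of the sliding lid in m: 0 = fully shut (against a stop), 0.221 to 0.225 at the start. Stays where it is left. While the cam lever is locked its steel toe stands in front of the lid's edge and blocks it.
- cam_pivot (a point): Vertical axis of the cam lever, on a bracket on the robot's side of the case: x = 83, y = 105, z = 67 in the case frame. The steel hub round it is 24 across, up to z = 74.
- cam_tip (a point): Middle of the red upright knob at the end of the cam lever: 18 across, z = 61 to 87, this point at z = 74, 50 from the axis at cam_pivot. Locked it lies at -45 degrees from the axis in the case frame (towards +x and -y); it swings through +x to +35 degrees (towards +y) when freed. A push on its -y side, straight along +y, does it.
- cam (a joint): Angle of the cam lever in rad: 0 = lid locked (start 0 to 0.12), 1.4 = lid free (stop). Grows as the knob swings towards +y (anticlockwise from above). Stays where it is left; about 1 N at the knob moves it.
- keeper (a point): Seat of the loop's bar on the sprung keeper on the lid: z = 73.5, 84 to the -y side of the lid's centre at rest (lid shut: x = 0, y = -84); the latch pulls it up to 5 towards -y (spring, 1.5 N per mm). On the -y side of the seat stands its hook, a steel plate 28 wide in x leaning over towards +y, top at z = 83, 2 to the -y side of the seat. The bar must come down on the hook's +y side.
- loop_bar (a point): Middle of the crossbar of the latch's wire loop: bar along x, 6 thick; side arms 5.6 thick, 48.6 over both, 62 from bar to their pivot on the lever, 18 from the lever's hinge. At first thrown back over the ledge. It swings freely, drops by its weight, and pulls the lever along. The bar passes over the lever's tip. Lid top under it is z = 69; it reaches some 10 past the seat.
- lever_tip (a point): Upper face of the latch lever near its free end, 60 from the hinge. Steel plate 26 wide in x, 5 thick. The hinge runs along x at y = -134, z = 80 in the case frame. Flat, this point is at y = -194, z = 82.5; upright, at y = -131.5, z = 140.
- latch_lever (a joint): Angle of the latch lever in rad: 0 = flat (pointing to -y, stop), 1.57 upright, 1.45 to 1.8 at the start, at most 2.3 (leaning over towards the lid). Stays where it is left. With the loop hooked, swinging it back and down draws the loop and lid tight (spring, about 9 N); dead centre at about 0.25, below that it snaps down and holds. 2 to 4 N at the tip.
- latch_loop (a joint): Angle of the loop relative to the lever in rad; the loop's elevation above the +y direction is latch_loop - latch_lever. 3.7 at the start (thrown back, at its stop); near 0 when hooked with the lever flat.
- wood_blank_b: Pine block 74 x 36 x 34 mm (its own x, y, z), origin at the centre of its underside, about 90 g. May be absent.
- pale_offcut_0: Pale wooden piece 40 x 85 x 18 mm (x, y, z; long along its y), origin at the centre of its underside, about 30 g. May be absent.
- pale_offcut_1: Pale wooden piece 34 x 60 x 26 mm (x, y, z; long along its y), origin at the centre of its underside, about 30 g. May be absent.
- pale_offcut_2: Pale wooden piece 28 x 70 x 15 mm (x, y, z; long along its y), origin at the centre of its underside, about 30 g. May be absent.
- glue_bottle: Bystander: white glue bottle with orange cap, 47 across, 137 tall, behind the case. Origin under its middle.
- spool: Bystander: spool of brass wire with pale flanges, 58 across, 40 tall, standing on end, behind the case. Origin under its middle.
- masking_roll: Bystander: roll of tape, 86 across, 19 tall, lying at the far left. Origin under its middle.

How it is judged (in metres and radians):
On the way, in this order (a step that is already met when the one before it is completed fails the run):
1. every wooden piece lies in the case while the lid is open and locked back (x of wood_blank_b in the frame of case_in between -0.057 and 0.057 m and y of wood_blank_b in the frame of case_in between -0.107 and 0.107 m and z of wood_blank_b in the frame of case_in between -0.01 and 0.045 m and x of pale_offcut_0 in the frame of case_in between -0.057 and 0.057 m and y of pale_offcut_0 in the frame of case_in between -0.107 and 0.107 m and z of pale_offcut_0 in the frame of case_in between -0.01 and 0.045 m and x of pale_offcut_1 in the frame of case_in between -0.057 and 0.057 m and y of pale_offcut_1 in the frame of case_in between -0.107 and 0.107 m and z of pale_offcut_1 in the frame of case_in between -0.01 and 0.045 m and x of pale_offcut_2 in the frame of case_in between -0.057 and 0.057 m and y of pale_offcut_2 in the frame of case_in between -0.107 and 0.107 m and z of pale_offcut_2 in the frame of case_in between -0.01 and 0.045 m and value of joint cam below 0.45 rad and value of joint lid above 0.19 m), for 0.2 s.
2. the cam lever is swung over and the lid free (value of joint cam above 1.1 rad), for 0.1 s.
3. the lid is slid shut, to within 20 mm (value of joint lid below 0.02 m), for 0.1 s.
4. the loop lies over the keeper, its bar behind the hook, with the lever still up (y of loop_bar in the frame of keeper between -0.006 and 0.022 m and z of loop_bar in the frame of keeper between -0.008 and 0.006 m and value of joint latch_lever above 0.5 rad), for 0.1 s.
At the end, for the whole second after the job is handed in: Every wooden piece lies at rest inside the case, the cam lever is swung to its free side (over 0.9 rad), the lid is shut to within 4 mm, the loop's bar is caught behind the keeper (within 5 mm of its seat) and the latch lever lies flat (under 0.12 rad) (x of wood_blank_b in the frame of case_in between -0.057 and 0.057 m and y of wood_blank_b in the frame of case_in between -0.107 and 0.107 m and z of wood_blank_b in the frame of case_in between -0.01 and 0.045 m and x of pale_offcut_0 in the frame of case_in between -0.057 and 0.057 m and y of pale_offcut_0 in the frame of case_in between -0.107 and 0.107 m and z of pale_offcut_0 in the frame of case_in between -0.01 and 0.045 m and x of pale_offcut_1 in the frame of case_in between -0.057 and 0.057 m and y of pale_offcut_1 in the frame of case_in between -0.107 and 0.107 m and z of pale_offcut_1 in the frame of case_in between -0.01 and 0.045 m and x of pale_offcut_2 in the frame of case_in between -0.057 and 0.057 m and y of pale_offcut_2 in the frame of case_in between -0.107 and 0.107 m and z of pale_offcut_2 in the frame of case_in between -0.01 and 0.045 m and value of joint lid below 0.004 m and value of joint cam above 0.9 rad and value of joint latch_lever below 0.12 rad and y of loop_bar in the frame of keeper between -0.004 and 0.005 m and z of loop_bar in the frame of keeper between -0.008 and 0.006 m and linear speed of each of wood_blank_b, pale_offcut_0, pale_offcut_1, pale_offcut_2 below 0.03 m/s); the robot touches nothing.
It fails at once if a bystander (glue bottle, spool or tape roll) is moved more than 30 mm (distance of any of glue_bottle, spool, masking_roll from where it was at the start of the episode above 0.03 m).
Of wood_blank_b, pale_offcut_0, pale_offcut_1, pale_offcut_2 only 2 to 3 are there at a start; the rules pass over those that are not, and their reading is None.
At some moment in a run one of wood_blank_b, pale_offcut_0, pale_offcut_1, pale_offcut_2 may be knocked a few centimetres aside while the robot is not near it.
Once in a run the grip may slacken for a moment while it holds something.
It also fails if it takes over 210 s, if anything falls off the work surface, if the arm or the gripper's body presses on something with over 40 N, if the wrist force passes 120 N, or if a joint passes its speed limit or range.

ROBOT

A 7-joint arm with a two-finger parallel gripper is mounted at the origin on a cart in front of the work surface, level with it; the furniture and walls round the work are solid. World frame = base frame: x ahead of the robot, y to its left, z up, the work surface at z = 0. Lengths are in mm, angles in rad, forces in N, time in s.
With the tool pointing down it reaches from about 400 to 850 mm from the base axis. Payload 4.5 kg.
Tool frame: the origin (TCP) lies between the finger pads; the fingertips stand ctrl.tip_reach ahead of it and the grasp point (between the pads) lies 11 mm behind it (ctrl.tip_reach is the distance from the TCP to the fingertips, in mm); z points along the fingers, y is the direction in which the jaws open and shut (so a half turn about z gives the same grasp; the last joint's range is limited). The gripper opens to 85 mm and grips with 20 to 120 N. Pads are 22 mm wide; open, the fingers measure 114 mm over their backs; the gripper's body (76 mm by 85 mm) begins 54 mm behind the grasp point. The pads swing forward as they close: fully open they stand 13 mm farther back than shut.
Start: joints at [1.301, 0.689, -0.195, 1.565, 0.157, 0.902, -0.215], TCP at [186.997, -596.394, 239.317] pointing down, gripper open.
Joint ranges: [-3.01, 3.01], [-0.46, 2.08], [-1.47, 1.51], [0.13, 2.56], [-1, 4.14], [0.04, 2.09], [-2.66, 2.66]. Speed limits (rad/s): [2.57, 2.57, 3.14, 3.14, 3.14, 3.14, 3.14].

INTERFACE

Orientations are given as [roll, pitch, yaw] about the fixed x, y, z axes, in that order (R = Rz(yaw) Ry(pitch) Rx(roll)).
In Python, from plant import status, imaging, order, ctrl gives the robot as it stands.
- The arm moves only by the tool step_arm, never from a script. Its argument "series" is a list of rows, each a list of 2 entries, a list of its own where there are three numbers: the shift along the tool's x, y, z in cm, then the turn, a rotation vector about the tool's x, y, z in rad. In form: [[[dx, dy, dz], [ax, ay, az]], ...]. A call has 1 to 5 rows; each row shifts and turns the commanded pose from where the row before left it, along the tool's axes as they then stand; what a row does not reach is not made up. A row lasts 1/8 s, in which the tool goes at most 62.5 mm and 10.7 degrees, less where a joint would pass 70% of its speed; a pose out of reach is approached as far as the arm can. A call is refused whole if a number of a shift passes 6.25 or a number of a turn 0.188, either way. A call with a gripper value outside its range is refused whole. "claw" is the opening, from -1 (shut) to 1 (fully open), so that 0 is half open, set as the call begins (left out, the last holds). The fingers move at their own pace and stop on an object; "squeeze" is the grip in N (left out, the last holds). Time passes only in rows, so rows that do not move let the fingers close. It gives the time, the measured TCP pose, the force and the opening at its end, in the units of the state.
- status.read_state(): the state, without advancing time (a new reading comes with each control period).
- imaging.camera(name): name is "side" or "top"; returns a dict with "pixels" (420x560x3 uint8, red, green, blue), "camera_matrix" (3x3 intrinsics, pixels), "eye" and "attitude" of the camera in the world. Camera axes: x right, y down, z forward; pixel columns grow to the right and rows downward; lengths in mm; the calibration is good to about 2 mm. A picture is of the moment at which its call begins. There is no depth.
- order.hand_in(): hands the job in, once; it reports no verdict.
The state is a dict: "t": time; "joint_positions": joint angles; "dq": joint speeds; "joint_torque": joint torques, N m; "position": TCP position; "ee_rot": TCP orientation; "ft_force": force on the tool from outside, world axes, zero at the start; "wrist_torque": the same for the moment, N m; "opening": finger opening in mm.
Only numpy, scipy, OpenCV 4.12 (cv2) and the standard library are available. Lean on these libraries where they do the work, as an engineer would, in place of code of your own. Each camera call takes 0.05 s, during which the arm holds its last target. There are 200 camera calls.

## Working session

There is one attempt and no reset: what is moved stays moved. The work goes in short steps, Python scripts to look and compute and a tool call to move; the robot and the scene stay as the last step left them, time stands still between calls to the robot, and variables do not carry over. Pictures are saved under pics/ and viewed, about 12 in all and at most 16, crops included, and the job is handed in when it is done.

Besides the shell and the picture viewer there is one more tool, called in YAML: its name, and indented under it one key for each argument. step_arm: Moves the arm, as the interface text tells. Its arguments: {"type":"object","properties":{"series":{"type":"array"},"claw":{"type":"number"},"squeeze":{"type":"number"}},"required":["series"]}

```bash
ls; mkdir -p pics; cat > h.py <<'E'
import numpy as np, cv2
from scipy.spatial.transform import Rotation as R
from plant import status, imaging, order, ctrl
def snap(name,fn=None,scale=1.4,crop=None):
    c=imaging.camera(name)
    if fn:
        im=cv2.cvtColor(np.asarray(c["pixels"]),cv2.COLOR_RGB2BGR)
        if crop: im=im[crop[1]:crop[3],crop[0]:crop[2]]
        cv2.imwrite("pics/"+fn,cv2.resize(im,None,fx=scale,fy=scale,interpolation=cv2.INTER_CUBIC))
    return c
E
python3 - <<'E'
from h import *
s=status.read_state(); print(s, ctrl.tip_reach)
for n in("side","top"):
    c=snap(n,n+"0.png"); print(n,c["camera_matrix"],c["eye"],c["attitude"])
E
```

```text
pics
{'t': 0.0, 'joint_positions': array([ 1.30080676,  0.69001159, -0.19453143,  1.56638597,  0.15724199,
        0.90250631, -0.21509348]), 'dq': array([ 0.00024384, -0.00084927,  0.0016826 ,  0.00122   ,  0.00070415,
        0.00017735,  0.00059087]), 'joint_torque': array([ 6.34958033e-04, -5.39610565e+01, -1.26635492e+00, -1.58544123e+01,
        9.07443085e-03,  9.38986370e-03,  7.97707884e-06]), 'position': array([ 186.73628326, -595.7547689 ,  238.45607385]), 'ee_rot': array([-3.13966952e+00,  8.38909653e-05,  3.03863207e-01]), 'ft_force': array([-0.15004613,  0.19125278, -0.06199091]), 'wrist_torque': array([0.01618583, 0.04793781, 0.04989621]), 'opening': 85.22630805968322} 8.0
side [[492.11484224   0.         278.41568068]
 [  0.         492.11484224 212.93482542]
 [  0.           0.           1.        ]] [  197.05380163 -1272.32209987   810.69413565] [-2.05874256 -0.00881989 -0.23980228]
top [[487.31044336   0.         270.58021182]
 [  0.         487.31044336 207.81924589]
 [  0.           0.           1.        ]] [ 282.67936419   97.36648516 1508.3296195 ] [-2.95849942 -0.00899044 -1.56659448]
```

View pics/side0.png

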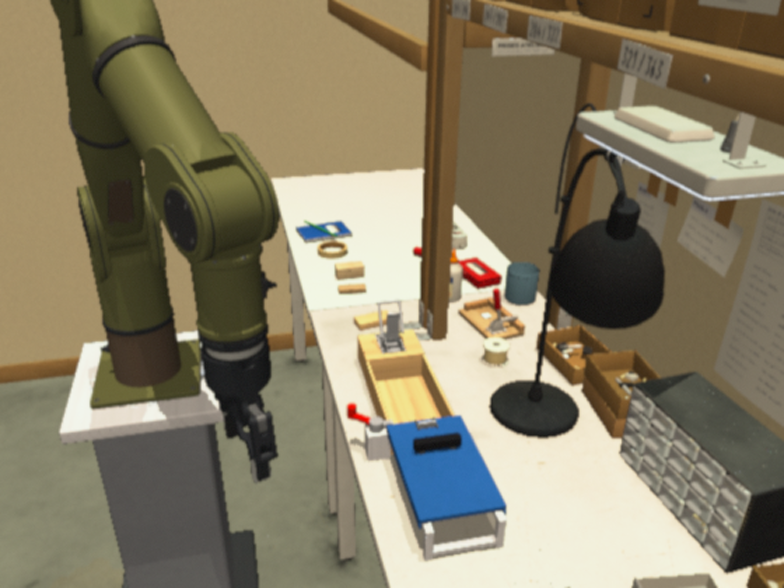

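View pics/top0.png

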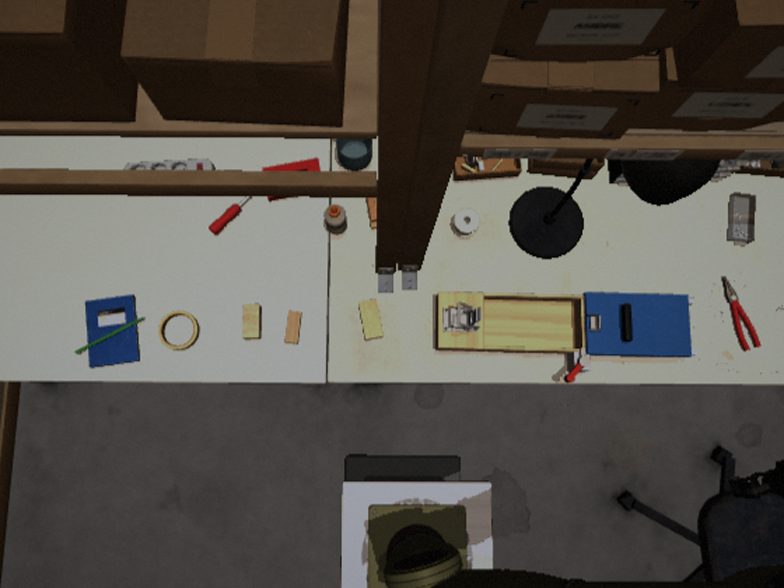

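```bash
cat >> h.py <<'E'
def ray(c,uv,z):
    K=c["camera_matrix"];uv=np.atleast_2d(uv).astype(float)
    d=np.c_[uv,np.ones(len(uv))]@np.linalg.inv(K).T@R.from_euler("xyz",c["attitude"]).as_matrix().T
    return c["eye"]+d*((z-c["eye"][2])/d[:,2])[:,None]
def proj(c,P):
    p=(np.atleast_2d(P)-c["eye"])@R.from_euler("xyz",c["attitude"]).as_matrix()@c["camera_matrix"].T
    return p[:,:2]/p[:,2:]
def hsv(c): return cv2.cvtColor(np.asarray(c["pixels"]),cv2.COLOR_RGB2HSV)
def blobs(m,amin=40):
    return [k for k in cv2.findContours(m.astype(np.uint8),cv2.RETR_EXTERNAL,cv2.CHAIN_APPROX_NONE)[0] if cv2.contourArea(k)>=amin]
def rect(c,k,z):
    P=ray(c,k[:,0,:]+0.0,z)[:,:2].astype(np.float32)
    (x,y),(w,h),a=cv2.minAreaRect(P); a=np.deg2rad(a)
    if w<h: w,h=h,w; a+=np.pi/2
    return np.round([x,y,w,h],1),round((a+np.pi/2)%np.pi-np.pi/2,3)  # a=long axis angle
E
python3 - <<'E'
from h import *
for n in("top","side"):
    c=snap(n);H=hsv(c)
    blue=(H[...,0]>100)&(H[...,0]<125)&(H[...,1]>150)&(H[...,2]>50)
    for k in blobs(blue,300): print(n,"blue z69",k[:,0].mean(0),rect(c,k,69))
    red=((H[...,0]<6)|(H[...,0]>174))&(H[...,1]>170)&(H[...,2]>80)
    for k in blobs(red,10): print(n,"red z74",k[:,0].mean(0),rect(c,k,74))
    wood=(H[...,0]>8)&(H[...,0]<30)&(H[...,1]>60)&(H[...,2]>120)
    for k in blobs(wood,60):
        if n=="top" and k[:,0,1].min()<190: continue
        print(n,"wood z18",k[:,0].mean(0),rect(c,k,18),cv2.contourArea(k))
E
```

```text
top blue z69 [ 82.21782178 248.98019802] (array([429.1, 646.6,  98.5,  75.2]), np.float64(-1.42))
top blue z69 [ 77.3597561  225.42073171] (array([487. , 655.5,  98.9,  86.4]), np.float64(-1.414))
top blue z69 [450.68773234 231.53903346] (array([ 480.5, -466.2,  220. ,  131.7]), np.float64(1.551))
top red z74 [409.65517241 265.86206897] (array([ 377.1, -324.6,   43.3,   14.2]), np.float64(-0.736))
top red z74 [530.98373984 232.70731707] (array([ 481.2, -690. ,  104. ,   35.5]), np.float64(0.295))
top red z74 [160.06666667 155.71111111] (array([708.4, 423. ,  75.3,  18.1]), np.float64(-0.783))
top red z74 [208.88095238 118.92857143] (array([831.6, 281.8, 120.4,  22.8]), np.float64(-1.563))
top wood z18 [208.72881356 233.27118644] (array([477.5, 275.2,  70.8,  27.4]), np.float64(-0.095)) 171.5
top wood z18 [126.4025974  235.22077922] (array([471.4, 527.1,  83.5,  80.4]), np.float64(-1.565)) 561.5
top wood z18 [178.89189189 229.14864865] (array([492. , 368.6,  71.7,  33.8]), np.float64(0.036)) 220.0
top wood z18 [263.33333333 227.20987654] (array([500.9, 104.6,  78. ,  40.4]), np.float6
[... 2508 characters left out ...]
133.4]), np.float64(1.391)) 172.0
side wood z18 [131.52903226  93.40645161] (array([-104.1, 2857.4, 3587.3,  217.3]), np.float64(-1.409)) 2166.0
side wood z18 [449.52587992  23.64182195] (array([3870.9, 5408.1, 5642.5,  998. ]), np.float64(1.559)) 1681.5
side wood z18 [280.68983957  13.6684492 ] (array([2115.3, 5900.2, 5038.6, 1250.2]), np.float64(1.441)) 1218.5
side wood z18 [207.81239531  66.44221106] (array([ 920.5, 5010.6, 7734.3, 2172. ]), np.float64(-1.491)) 17854.5
side wood z18 [83.87387387 10.15315315] (array([-701.5, 7047.6, 3790.2,  668. ]), np.float64(-1.441)) 826.5
side wood z18 [ 29.07843137 139.413273  ] (array([-1028.2,  4569.1,  9250.6,   553.3]), np.float64(-1.348)) 14675.5
```

step_arm:
  series:
    - [[0, 0, 0], [0, 0, 0.152]]
    - [[0, 0, 0], [0, 0, 0.152]]
    - [[6.2, 0, 0], [0, 0, 0]]
    - [[6.2, 0, 0], [0, 0, 0]]
    - [[6.2, 0, 0], [0, 0, 0]]
  claw: 0.6
  squeeze: 60

```text
t: 0.82
position: [374.7, -596.2, 239.2]
ee_rot: [3.142, 0.0, -0.001]
ft_force: [0.1, -1.1, -0.1]
opening: 68.4
```

step_arm:
  series:
    - [[4.4, -4.4, 0], [0, 0, 0]]
    - [[4.4, -4.4, 0], [0, 0, 0]]
    - [[3, -5.4, 0], [0, 0, 0]]
    - [[0, -6.2, 0], [0, 0, 0]]
    - [[0, -6.2, 0], [0, 0, 0]]

```text
t: 1.45
position: [491.3, -328.1, 239.0]
ee_rot: [-3.141, -0.0, 0.001]
ft_force: [1.6, 0.0, -0.1]
opening: 67.9
```

step_arm:
  series:
    - [[0, -6.2, 0], [0, 0, 0]]
    - [[0, -6.2, 0], [0, 0, 0]]
    - [[0, -6.2, 0], [0, 0, 0]]
    - [[0, -6.2, 0], [0, 0, 0]]
    - [[0, -6.2, 0], [0, 0, 0]]

```text
t: 2.08
position: [491.0, -18.5, 239.4]
ee_rot: [-3.142, -0.001, -0.0]
ft_force: [1.0, 0.7, -0.7]
opening: 68.3
```

step_arm:
  series:
    - [[0.5, -6, 0], [0, 0, -0.1]]
    - [[0.7, -6, 3], [0, 0, -0.09]]
    - [[0, 0, 5], [0, 0, 0]]
    - [[0, 0, 5], [0, 0, 0]]
    - [[0, 0, 0], [0, 0, 0]]

```text
t: 2.7
position: [494.4, 95.1, 108.8]
ee_rot: [3.141, 0.008, 0.19]
ft_force: [0.3, -0.1, 0.3]
opening: 68.4
```

```bash
python3 - <<'E'
from h import *
a=snap("side","s1.png",4,(200,130,340,270))
b=snap("top","t1.png",4,(180,160,320,280))
s=status.read_state();p=s["position"];Rt=R.from_euler("xyz",s["ee_rot"]).as_matrix();print(p,s["ee_rot"])
tip=p+Rt@[0,0,8];print("tip px",proj(a,tip),proj(b,tip))
E
```

```text
[497.48522135  95.44185835 112.27342243] [ 3.14142769e+00 -4.95432487e-04  1.89499562e-01]
tip px [[266.09456212 202.69120388]] [[267.21791361 223.06806576]]
```

View pics/s1.png

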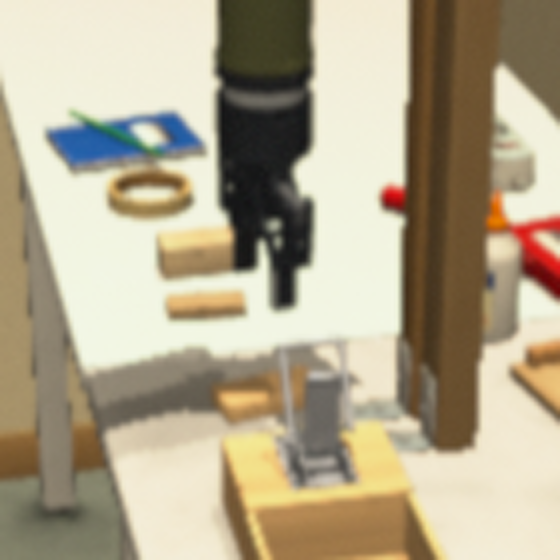

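View pics/t1.png

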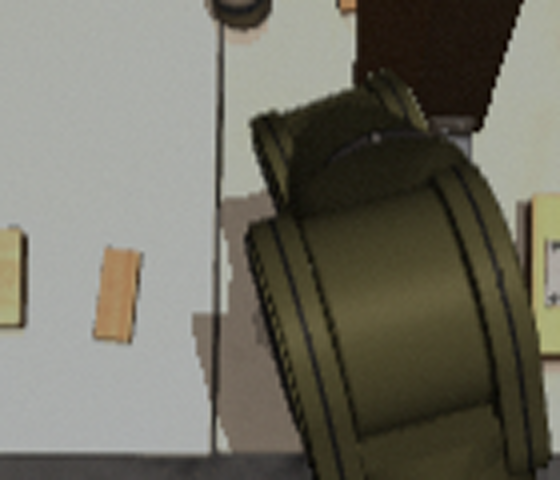

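step_arm:
  series:
    - [[0.4, -0.5, 4], [0, 0, 0]]
    - [[0, 0, 3], [0, 0, 0]]
    - [[0, 0, 2], [0, 0, 0]]
    - [[0, 0, 1], [0, 0, 0]]
    - [[0, 0, 0], [0, 0, 0]]

```text
t: 3.42
position: [501.0, 101.3, 12.5]
ee_rot: [-3.142, -0.002, 0.189]
ft_force: [0.5, 0.4, 0.2]
opening: 68.2
```

step_arm:
  series:
    - [[0, 0, 0], [0, 0, 0]]
    - [[0, 0, 0], [0, 0, 0]]
    - [[0, 0, 0], [0, 0, 0]]
    - [[0, 0, 0], [0, 0, 0]]
    - [[0, 0, 0], [0, 0, 0]]
  claw: -0.6

```text
t: 4.05
position: [500.7, 101.3, 12.9]
ee_rot: [3.142, -0.002, 0.19]
ft_force: [-0.1, -0.4, 7.3]
opening: 38.6
```

step_arm:
  series:
    - [[0, 0, -5], [0, 0, 0]]
    - [[0, 0, -6], [0, 0, 0]]
    - [[0, 0, -5], [0, 0, 0]]
    - [[0, 0, 0], [0, 0, 0.1]]
    - [[0, 0, 0], [0, 0, 0.11]]

```text
t: 4.68
position: [500.4, 101.2, 173.1]
ee_rot: [-3.141, -0.002, -0.024]
ft_force: [-0.2, -0.9, -0.3]
opening: 38.5
```

step_arm:
  series:
    - [[-1.5, 3, -3], [0, 0, 0]]
    - [[0, 6.2, 0], [0, 0, 0]]
    - [[0, 6.2, 0], [0, 0, 0]]
    - [[0, 6.2, 0], [0, 0, 0]]
    - [[0, 6.2, 0], [0, 0, 0]]

```text
t: 5.3
position: [479.1, -178.4, 202.2]
ee_rot: [3.141, -0.001, -0.02]
ft_force: [1.5, -0.3, -0.9]
opening: 38.6
```

step_arm:
  series:
    - [[0, 6.0, 0], [0, 0, 0]]
    - [[0, 0.9, 4], [0, 0, 0]]
    - [[0, 0, 4], [0, 0, 0]]
    - [[0, 0, 0], [0, 0, 0]]
    - [[0, 0, 0], [0, 0, 0]]

```text
t: 5.92
position: [478.7, -245.4, 122.8]
ee_rot: [3.141, -0.002, -0.02]
ft_force: [0.3, -0.5, -0.4]
opening: 38.6
```

```bash
python3 - <<'E'
from h import *
a=snap("side","s2.png",4,(220,200,370,350))
s=status.read_state();print(s["position"],s["ee_rot"],s["opening"])
E
```

```text
[ 479.14228821 -245.55606393  123.22805878] [ 3.14050243e+00 -2.74573417e-03 -1.96206891e-02] 38.60038969749351
```

View pics/s2.png

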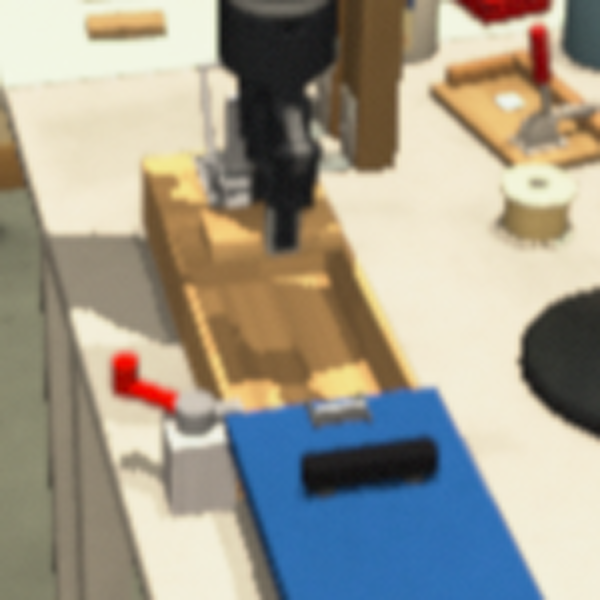

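step_arm:
  series:
    - [[0.6, 0, 4], [0, 0, 0]]
    - [[0, 0, 3.2], [0, 0, 0]]
    - [[0, 0, 2.2], [0, 0, 0]]
    - [[0, 0, 0.8], [0, 0, 0]]
    - [[0, 0, 0], [0, 0, 0]]

```text
t: 6.6
position: [484.8, -245.7, 20.4]
ee_rot: [3.141, -0.001, -0.02]
ft_force: [0.1, -0.3, -0.2]
opening: 38.1
```

step_arm:
  series:
    - [[0, 0, 0], [0, 0, 0]]
    - [[0, 0, 0], [0, 0, 0]]
    - [[0, 0, 0], [0, 0, 0]]
  claw: 0.25

```text
t: 6.98
position: [484.3, -245.7, 20.0]
ee_rot: [3.141, -0.001, -0.02]
ft_force: [-0.1, 0.1, -0.3]
opening: 53.3
```

step_arm:
  series:
    - [[0, 0, -3], [0, 0, 0]]
    - [[0, 0, -6], [0, 0, 0]]
    - [[0, 0, -6], [0, 0, 0]]
    - [[0, -5, -3], [0, 0, 0]]
    - [[0, -6.2, 0], [0, 0, 0]]

```text
t: 7.6
position: [488.2, -134.2, 202.4]
ee_rot: [3.14, -0.007, -0.024]
ft_force: [1.5, 0.8, -0.7]
opening: 53.4
```

step_arm:
  series:
    - [[0, -6.2, 0], [0, 0, 0]]
    - [[0, -6.2, 0], [0, 0, 0]]
    - [[0, -6.2, 0], [0, 0, 0]]
    - [[0, -4.2, 0], [0, 0, 0]]
    - [[0, 0, 0], [0, 0, 0]]

```text
t: 8.22
position: [490.7, 99.1, 199.6]
ee_rot: [-3.139, -0.001, -0.012]
ft_force: [-0.7, -0.9, 0.1]
opening: 53.3
```

```bash
python3 - <<'E'
from h import *
a=snap("side","s3.png",4,(220,160,370,310));c=snap("top")
s=status.read_state();print(s["position"],s["ee_rot"],s["opening"])
H=hsv(c)
wood=(H[...,0]>8)&(H[...,0]<30)&(H[...,1]>60)&(H[...,2]>120)
for k in blobs(wood,40):
    if k[:,0,1].min()>190: print([rect(c,k,z) for z in (15,34)],k[:,0].mean(0))
E
```

```text
[490.58810249  93.986117   199.51858306] [ 3.14077675e+00  2.58586903e-04 -1.96514091e-02] 53.434420253332625
[(array([477.9, 275.6,  70.9,  27.6]), np.float64(-0.095)), (array([475.4, 273.3,  70. ,  27.2]), np.float64(-0.095))] [208.74576271 233.30508475]
[(array([470.6, 528. ,  84. ,  82.8]), np.float64(0.053)), (array([468.2, 522.5,  82.9,  81.8]), np.float64(0.053))] [126.4025974  235.24675325]
[(array([492.4, 369.1,  71.9,  33.9]), np.float64(0.036)), (array([489.7, 365.6,  71. ,  33.5]), np.float64(0.036))] [179.25555556 230.73333333]
[(array([ 494.5, -207.1,  322.3,  125.5]), np.float64(1.55)), (array([ 491.8, -203.2,  318.2,  123.9]), np.float64(1.55))] [361.70029674 225.86646884]
```

View pics/s3.png

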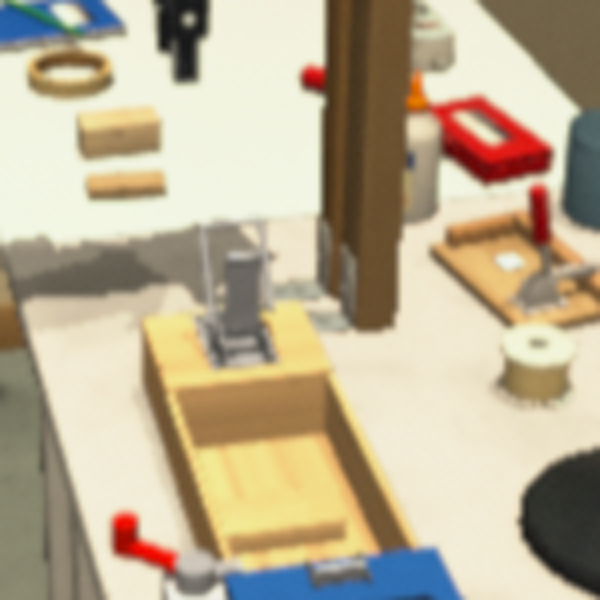

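step_arm:
  series:
    - [[-0.9, -6, 0], [0, 0, 0]]
    - [[-0.8, -6, 1], [0, 0, 0]]
    - [[0, -5.9, 4], [0, 0, 0]]
    - [[0, 0, 5.5], [0, 0, 0.075]]
    - [[0, 0, 0], [0, 0, 0]]

```text
t: 8.95
position: [475.0, 262.9, 96.2]
ee_rot: [3.134, 0.007, -0.096]
ft_force: [-0.9, -1.4, 0.6]
opening: 53.6
```

step_arm:
  series:
    - [[0, 0, 4], [0, 0, 0]]
    - [[0, 0, 3], [0, 0, 0]]
    - [[0, 0, 1.3], [0, 0, 0]]
    - [[0, 0, 0], [0, 0, 0]]
    - [[0, 0, 0], [0, 0, 0]]

```text
t: 9.57
position: [478.5, 266.4, 18.0]
ee_rot: [-3.14, -0.002, -0.096]
ft_force: [0.3, 0.7, -0.2]
opening: 53.4
```

step_arm:
  series:
    - [[0, -0.5, 0.4], [0, 0, 0]]
    - [[0, 0, 0.3], [0, 0, 0]]
    - [[0, 0, 0], [0, 0, 0]]

```text
t: 9.95
position: [477.6, 271.5, 9.3]
ee_rot: [3.141, 0.0, -0.095]
ft_force: [0.4, -0.3, 0.6]
opening: 53.5
```

step_arm:
  series:
    - [[0, 0, 0], [0, 0, 0]]
    - [[0, 0, 0], [0, 0, 0]]
    - [[0, 0, 0], [0, 0, 0]]
    - [[0, 0, 0], [0, 0, 0]]
    - [[0, 0, 0], [0, 0, 0]]
  claw: -0.8

```text
t: 10.58
position: [477.9, 271.3, 9.7]
ee_rot: [3.142, -0.0, -0.095]
ft_force: [-0.6, -1.5, 6.0]
opening: 26.3
```

step_arm:
  series:
    - [[0, 0, -5], [0, 0, 0]]
    - [[0, 0, -6], [0, 0, 0]]
    - [[0, 0, -6], [0, 0, -0.075]]
    - [[0, 0, -2], [0, 0, 0]]
    - [[0, 0, 0], [0, 0, 0]]

```text
t: 11.2
position: [478.6, 271.8, 200.7]
ee_rot: [-3.14, -0.003, -0.02]
ft_force: [-0.1, 1.1, -1.3]
opening: 26.8
```

step_arm:
  series:
    - [[0.5, 6.2, 0], [0, 0, 0]]
    - [[0.5, 6.2, 0], [0, 0, 0]]
    - [[0.5, 6.2, 0], [0, 0, 0]]
    - [[0.2, 6.2, 0], [0, 0, 0]]
    - [[0, 6.2, 0], [0, 0, 0]]

```text
t: 11.82
position: [487.5, -40.7, 197.6]
ee_rot: [-3.142, 0.003, -0.02]
ft_force: [0.5, -0.1, 0.1]
opening: 26.3
```

step_arm:
  series:
    - [[0, 6.2, 0], [0, 0, 0]]
    - [[0, 6.2, 0], [0, 0, 0]]
    - [[0, 6.2, 0], [0, 0, 0]]
    - [[0, 6.2, 0], [0, 0, 0]]
    - [[0, 2.2, 0], [0, 0, 0]]

```text
t: 12.45
position: [480.6, -313.6, 197.2]
ee_rot: [3.141, 0.003, -0.027]
ft_force: [-0.5, -0.5, -0.1]
opening: 26.7
```

step_arm:
  series:
    - [[0, 0, 4], [0, 0, 0]]
    - [[0, 0, 4], [0, 0, 0]]
    - [[0, 0, 0], [0, 0, 0]]

```text
t: 12.82
position: [480.5, -306.2, 115.6]
ee_rot: [-3.137, 0.008, -0.019]
ft_force: [-0.0, -0.1, 0.2]
opening: 26.5
```

step_arm:
  series:
    - [[0.3, 0.1, 4], [0, 0, 0]]
    - [[0, 0, 3], [0, 0, 0]]
    - [[0, 0, 2.2], [0, 0, 0]]
    - [[0, 0, 0.6], [0, 0, 0]]
    - [[0, 0, 0], [0, 0, 0]]

```text
t: 13.45
position: [486.7, -309.8, 22.1]
ee_rot: [3.141, -0.001, -0.02]
ft_force: [-0.3, 0.6, -0.5]
opening: 26.5
```

step_arm:
  series:
    - [[0, 0, 0], [0, 0, 0]]
    - [[0, 0, 0], [0, 0, 0]]
    - [[0, 0, 0], [0, 0, 0]]
  claw: -0.08

```text
t: 13.82
position: [486.9, -309.3, 22.2]
ee_rot: [-3.141, -0.002, -0.019]
ft_force: [0.7, 3.8, 2.4]
opening: 39.4
```

step_arm:
  series:
    - [[0, 0, -3], [0, 0, 0]]
    - [[0, 0, -5], [0, 0, 0]]
    - [[0, 0, -6], [0, 0, 0]]
    - [[0, -5, -4], [0, 0, 0]]
    - [[0, -6.2, 0], [0, 0, 0]]

```text
t: 14.45
position: [490.6, -201.1, 203.9]
ee_rot: [3.138, -0.009, -0.025]
ft_force: [0.8, 2.1, -0.4]
opening: 39.2
```

step_arm:
  series:
    - [[0, -6.2, 0], [0, 0, 0]]
    - [[0, -6.2, 0], [0, 0, 0]]
    - [[0, -6.2, 0], [0, 0, 0]]
    - [[0, -6.2, 0], [0, 0, 0]]
    - [[0, -6.2, 0], [0, 0, 0]]
  claw: 0.45

```text
t: 15.08
position: [495.1, 112.0, 200.8]
ee_rot: [3.141, -0.002, -0.021]
ft_force: [0.4, 0.3, 0.4]
opening: 61.6
```

step_arm:
  series:
    - [[0, -6.2, 0], [0, 0, 0]]
    - [[0, -6.2, 0], [0, 0, 0]]
    - [[0, -6.2, 0], [0, 0, 0]]
    - [[0, -6.2, 0], [0, 0, 0]]
    - [[0, 0, 0], [0, 0, 0]]

```text
t: 15.7
position: [497.9, 366.0, 200.3]
ee_rot: [-3.136, -0.001, -0.011]
ft_force: [-0.9, -0.4, 0.6]
opening: 61.9
```

```bash
python3 - <<'E'
from h import *
a=snap("side","s4.png",4,(220,160,370,310));c=snap("top")
s=status.read_state();print(s["position"],s["ee_rot"],s["opening"])
H=hsv(c)
wood=(H[...,0]>8)&(H[...,0]<30)&(H[...,1]>60)&(H[...,2]>120)
for k in blobs(wood,40):
    if k[:,0,1].min()>190: print([rect(c,k,z) for z in (15,34)],k[:,0].mean(0))
E
```

```text
[499.70404691 358.49898443 200.21460034] [ 3.14042622e+00 -4.96246467e-04 -1.94306700e-02] 61.66003625911815
[(array([466.9, 541.8,  83.6,  54.7]), np.float64(0.266)), (array([464.5, 536.1,  82.6,  54. ]), np.float64(0.266))] [120.70652174 236.86956522]
[(array([ 494.5, -207.2,  322.5,  125.5]), np.float64(1.55)), (array([ 491.8, -203.3,  318.4,  123.9]), np.float64(1.55))] [361.43151694 225.85125184]
```

View pics/s4.png

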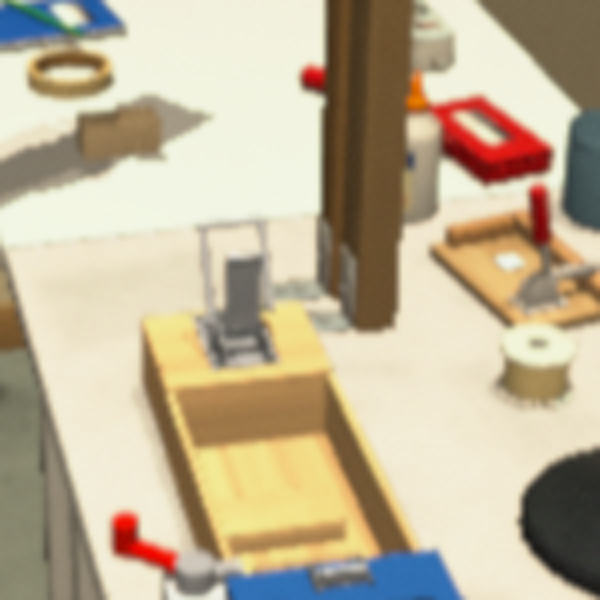

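step_arm:
  series:
    - [[-1.0, -0.5, 4], [0, 0, -0.055]]
    - [[0, 0, 5], [0, 0, 0]]
    - [[0, 0, 4], [0, 0, 0]]
    - [[0, 0, 3], [0, 0, 0]]
    - [[0, 0, 0], [0, 0, 0]]

```text
t: 16.42
position: [489.3, 360.3, 38.7]
ee_rot: [3.137, 0.003, 0.032]
ft_force: [-0.6, -0.4, 0.6]
opening: 61.9
```

step_arm:
  series:
    - [[0, 0, 1.4], [0, 0, 0]]
    - [[0, 0, 0.8], [0, 0, 0]]
    - [[0, 0, 0], [0, 0, 0]]

```text
t: 16.8
position: [489.7, 363.7, 18.4]
ee_rot: [3.141, 0.0, 0.035]
ft_force: [-0.1, 0.1, 0.5]
opening: 61.4
```

step_arm:
  series:
    - [[0, 0, 0], [0, 0, 0]]
    - [[0, 0, 0], [0, 0, 0]]
    - [[0, 0, 0], [0, 0, 0]]
    - [[0, 0, 0], [0, 0, 0]]
    - [[0, 0, 0], [0, 0, 0]]
  claw: -0.6

```text
t: 17.42
position: [490.2, 364.3, 19.2]
ee_rot: [-3.141, -0.001, 0.035]
ft_force: [0.1, -0.1, 6.1]
opening: 35.2
```

step_arm:
  series:
    - [[0, 0, -5], [0, 0, 0]]
    - [[0, 0, -6], [0, 0, 0]]
    - [[0, 0, -6], [0, 0, 0.055]]
    - [[0, 0, -3], [0, 0, 0]]
    - [[0, 0, 0], [0, 0, 0]]

```text
t: 18.05
position: [490.9, 364.9, 221.0]
ee_rot: [-3.138, -0.004, -0.02]
ft_force: [-0.2, 0.4, -1.1]
opening: 35.0
```

step_arm:
  series:
    - [[0.4, 6.2, 0], [0, 0, 0]]
    - [[0, 6.2, 0], [0, 0, 0]]
    - [[0, 6.2, 0], [0, 0, 0]]
    - [[0, 6.2, 0], [0, 0, 0]]
    - [[0, 6.2, 0], [0, 0, 0]]

```text
t: 18.68
position: [486.2, 52.0, 217.1]
ee_rot: [3.141, 0.003, -0.02]
ft_force: [0.9, -0.7, -0.5]
opening: 34.4
```

step_arm:
  series:
    - [[0, 6.2, 0], [0, 0, 0]]
    - [[0, 6.2, 0], [0, 0, 0]]
    - [[0, 6.2, 0], [0, 0, 0]]
    - [[0, 5.6, 0], [0, 0, 0]]
    - [[0, 0, 0], [0, 0, 0]]

```text
t: 19.3
position: [480.2, -194.0, 217.0]
ee_rot: [3.139, 0.003, -0.03]
ft_force: [0.4, 0.6, -0.4]
opening: 34.9
```

step_arm:
  series:
    - [[0, 0, 5], [0, 0, 0]]
    - [[0, 0, 5], [0, 0, 0]]
    - [[0, 0, 0], [0, 0, 0]]

```text
t: 19.68
position: [479.2, -185.6, 114.9]
ee_rot: [-3.138, 0.01, -0.018]
ft_force: [0.9, 0.2, -1.4]
opening: 34.9
```

step_arm:
  series:
    - [[0.5, 0.1, 4], [0, 0, 0]]
    - [[0, 0, 3], [0, 0, 0]]
    - [[0, 0, 1.5], [0, 0, 0]]
    - [[0, 0, 0], [0, 0, 0]]
    - [[0, 0, 0], [0, 0, 0]]

```text
t: 20.3
position: [488.3, -189.3, 34.8]
ee_rot: [3.141, -0.002, -0.02]
ft_force: [-0.6, 0.4, -1.3]
opening: 34.8
```

step_arm:
  series:
    - [[-0.3, -0.2, 0.4], [0, 0, 0]]
    - [[0, 0, 0.3], [0, 0, 0]]
    - [[0, 0, 0], [0, 0, 0]]

```text
t: 20.68
position: [484.5, -187.0, 26.4]
ee_rot: [3.142, 0.0, -0.02]
ft_force: [-0.1, 0.1, -0.4]
opening: 34.6
```

step_arm:
  series:
    - [[0, 0, 0], [0, 0, 0]]
    - [[0, 0, 0], [0, 0, 0]]
    - [[0, 0, 0], [0, 0, 0]]
  claw: 0.02

```text
t: 21.05
position: [484.6, -187.1, 26.5]
ee_rot: [3.141, -0.0, -0.02]
ft_force: [-0.1, -0.5, -0.9]
opening: 43.9
```

step_arm:
  series:
    - [[0, 0, -3], [0, 0, 0]]
    - [[0, 0, -5], [0, 0, 0]]
    - [[0, 0, -6], [0, 0, 0]]
    - [[0, 0, -6], [0, 0, 0]]
    - [[0, 0, 0], [0, 0, 0]]

```text
t: 21.68
position: [487.4, -188.1, 231.0]
ee_rot: [3.139, -0.01, -0.021]
ft_force: [-0.1, -0.2, -0.7]
opening: 43.7
```

step_arm:
  series:
    - [[-6, 0, 0], [0, 0, 0]]
    - [[-6, 0, 0], [0, 0, 0]]
    - [[0, 0, 0], [0, 0, 0]]
  claw: -1

```text
t: 22.05
position: [356.6, -183.6, 225.3]
ee_rot: [-3.139, 0.011, -0.024]
ft_force: [0.7, 0.2, -0.2]
opening: 0.4
```

```bash
python3 - <<'E'
from h import *
c=snap("top","t5.png",4,(290,190,490,290))
s=status.read_state();print(s["position"],s["ee_rot"],s["opening"])
H=hsv(c);red=((H[...,0]<6)|(H[...,0]>174))&(H[...,1]>170)&(H[...,2]>80)
for k in blobs(red,10): print(k[:,0].mean(0),k[:,0].min(0),k[:,0].max(0),rect(c,k,74))
E
```

```text
[ 361.39822991 -184.28363244  225.87332986] [-3.14067908  0.00397655 -0.02200952] -0.023771209342097494
[530.86178862 232.70731707] [523 215] [542 249] (array([ 479.5, -687.3,  104.7,   34.7]), np.float64(0.384))
[160.30434783 155.86956522] [150 147] [170 166] (array([707.8, 422.5,  75.6,  17.9]), np.float64(-0.74))
[208.88095238 118.92857143] [188 114] [227 121] (array([831.6, 281.8, 120.4,  22.8]), np.float64(-1.563))
```

View pics/t5.png

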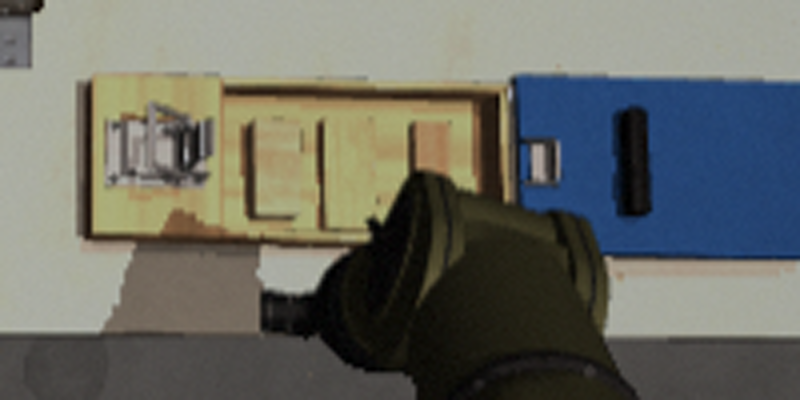

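step_arm:
  series:
    - [[0, 4.4, 0], [0, 0, 0]]
    - [[0, 4.2, 2], [0, 0, 0]]
    - [[0, 0, 5], [0, 0, 0]]
    - [[0, 0, 5], [0, 0, 0]]
    - [[0, 0, 2], [0, 0, 0]]

```text
t: 22.72
position: [363.3, -270.2, 83.3]
ee_rot: [-3.14, 0.002, -0.019]
ft_force: [0.2, 0.3, 0.7]
opening: -0.2
```

step_arm:
  series:
    - [[0, 0, 1], [0, 0, 0]]
    - [[0, 0, 0], [0, 0, 0]]
    - [[0, 0, 0], [0, 0, 0]]

```text
t: 23.1
position: [363.6, -271.0, 77.2]
ee_rot: [3.141, -0.002, -0.02]
ft_force: [-0.4, 0.3, 0.9]
opening: 0.0
```

```bash
python3 - <<'E'
from h import *
a=snap("side","s6.png",4,(210,230,360,380))
s=status.read_state();print(s["position"],s["ee_rot"],s["ft_force"])
E
```

```text
[ 363.56888519 -270.99373129   77.28064877] [ 3.14054687e+00 -1.76690245e-03 -2.01177363e-02] [-0.43925546 -0.70654511 -0.4068357 ]
```

View pics/s6.png

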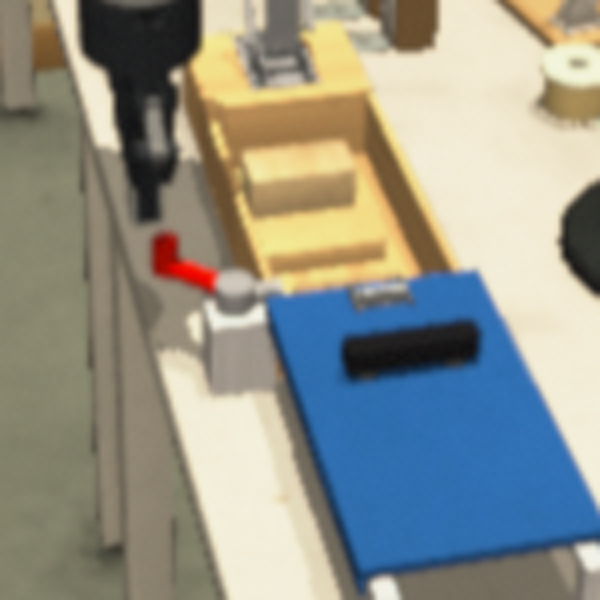

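step_arm:
  series:
    - [[0, 1.8, 0.2], [0, 0, 0]]
    - [[0, 1.6, 0], [0, 0, 0]]
    - [[0, 1.6, 0], [0, 0, 0]]
    - [[0, 1.6, 0], [0, 0, 0]]
    - [[-0.2, 1.2, 0], [0, 0, 0]]

```text
t: 23.78
position: [360.6, -350.2, 74.9]
ee_rot: [3.14, -0.003, -0.02]
ft_force: [1.6, 1.8, 0.4]
opening: 0.0
```

step_arm:
  series:
    - [[0, 0.3, 0], [0, 0, 0]]
    - [[0, 0.2, 0], [0, 0, 0]]
    - [[0, 0, 0], [0, 0, 0]]

```text
t: 24.15
position: [359.3, -353.4, 74.5]
ee_rot: [3.142, -0.0, -0.02]
ft_force: [-0.4, 0.1, 0.0]
opening: 0.0
```

step_arm:
  series:
    - [[0, 0.3, 0], [0, 0, 0]]
    - [[0, 0.3, 0], [0, 0, 0]]
    - [[0, 0, 0], [0, 0, 0]]

```text
t: 24.52
position: [359.5, -356.6, 74.2]
ee_rot: [-3.137, 0.001, -0.017]
ft_force: [1.6, 7.1, 1.6]
opening: -0.2
```

```bash
python3 - <<'E'
from h import *
a=snap("side");H=hsv(a);red=((H[...,0]<6)|(H[...,0]>174))&(H[...,1]>170)&(H[...,2]>80)
for k in blobs(red,10):
    if k[:,0,1].min()>250: print(k[:,0].min(0),k[:,0].max(0))
O=np.array([485,-246,0])
for cam in (0,.9,1.1,1.4):
    t=-np.pi/4+cam; x=83+50*np.cos(t);y=105+50*np.sin(t)
    P=O+[-x-.0196*y,.0196*x-y,74]; print(cam,P,proj(a,P))
print(status.read_state()["position"],status.read_state()["ft_force"])
E
```

```text
[250 304] [266 315]
0 [ 365.27962559 -313.3248963    74.        ] [[249.43627349 292.58144387]]
0.9 [ 350.1579162  -354.11718571   74.        ] [[246.37411683 303.73420743]]
1.1 [ 352.09276783 -363.91319245   74.        ] [[247.94195969 306.18027051]]
1.4 [ 358.5267441  -377.40420032   74.        ] [[251.72785926 309.36896367]]
[ 359.4272249  -356.58305593   74.25201817] [3.04164795 6.57132544 2.19585757]
```

step_arm:
  series:
    - [[0, -2, 0], [0, 0, 0]]
    - [[0, 0, -5], [0, 0, 0]]
    - [[0, 0, -6], [0, 0, 0]]
    - [[6, 1, 0], [0, 0, 0]]
    - [[6, 1.8, 0], [0, 0, 0]]

```text
t: 25.2
position: [479.8, -370.9, 186.3]
ee_rot: [3.14, -0.001, -0.021]
ft_force: [0.6, -1.1, -0.6]
opening: 0.0
```

step_arm:
  series:
    - [[0, 6, 0], [0, 0, 0]]
    - [[0.3, 5.8, 0], [0, 0, 0]]
    - [[0, 0, 0], [0, 0, 0]]
    - [[0, 0, 4], [0, 0, 0]]
    - [[0, 0, 0], [0, 0, 0]]

```text
t: 25.82
position: [477.0, -485.5, 141.3]
ee_rot: [-3.136, 0.006, -0.02]
ft_force: [-0.6, 0.4, 0.2]
opening: -0.6
```

```bash
python3 - <<'E'
from h import *
a=snap("side","s7.png",4,(230,250,380,400))
s=status.read_state();print(s["position"],s["ee_rot"],s["ft_force"])
E
```

```text
[ 478.3065433  -486.67094087  143.41943779] [-3.13908807e+00  3.10648004e-03 -1.97519293e-02] [ 0.47005856 -0.04850833  1.59208182]
```

View pics/s7.png

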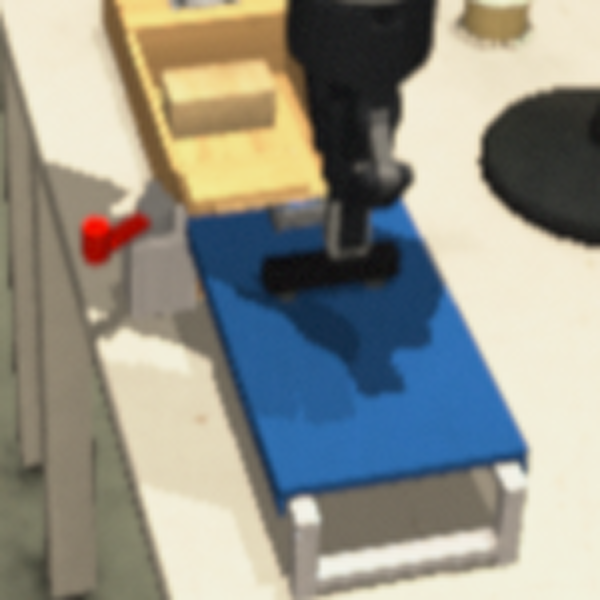

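```bash
python3 - <<'E'
from h import *
a=snap("side")
f=lambda u,v:(230+u/4,250+v/4)
print("handle top-far edge",ray(a,[f(262,262),f(395,243)],94)); print("bottom near",ray(a,[f(268,288),f(398,275)],78));print("tip",ray(a,[f(345,252)],134))
E
```

```text
handle top-far edge [[ 445.15039811 -444.79115449   94.        ]
 [ 522.88279746 -446.01799014   94.        ]]
bottom near [[ 447.99834467 -448.60259516   78.        ]
 [ 522.66230631 -454.67588847   78.        ]]
tip [[ 476.40088259 -493.15121272  134.        ]]
```

step_arm:
  series:
    - [[0.2, 0.3, 3], [0, 0, 0]]
    - [[0, 0, 2.1], [0, 0, 0]]
    - [[0, 0, 0.6], [0, 0, 0]]
    - [[0, 0, 0], [0, 0, 0]]

```text
t: 26.42
position: [481.4, -490.9, 87.7]
ee_rot: [3.142, -0.0, -0.02]
ft_force: [-1.1, -0.3, -0.0]
opening: 0.2
```

step_arm:
  series:
    - [[0, -1, 0], [0, 0, 0]]
    - [[0, -1, 0], [0, 0, 0]]
    - [[0, -1, 0], [0, 0, 0]]
    - [[0, -1, 0], [0, 0, 0]]
    - [[0, -1, 0], [0, 0, 0]]

```text
t: 27.05
position: [482.7, -440.9, 88.0]
ee_rot: [3.14, -0.001, -0.02]
ft_force: [0.9, -2.5, 1.5]
opening: -0.2
```

step_arm:
  series:
    - [[0, -1.5, 0], [0, 0, 0]]
    - [[0, -1.6, 0], [0, 0, 0]]
    - [[0, -1.6, 0], [0, 0, 0]]
    - [[0, -1.6, 0], [0, 0, 0]]
    - [[0, -1.6, 0], [0, 0, 0]]

```text
t: 27.68
position: [484.0, -360.8, 87.5]
ee_rot: [3.142, -0.0, -0.02]
ft_force: [0.5, -2.3, 1.6]
opening: 0.1
```

step_arm:
  series:
    - [[0, -1.6, 0], [0, 0, 0]]
    - [[0, -1.6, 0], [0, 0, 0]]
    - [[0, -1.6, 0], [0, 0, 0]]
    - [[0, -1.6, 0], [0, 0, 0]]
    - [[0, -1.2, 0], [0, 0, 0]]

```text
t: 28.3
position: [485.4, -284.6, 87.4]
ee_rot: [-3.141, 0.0, -0.02]
ft_force: [0.9, -1.7, 1.1]
opening: 0.1
```

step_arm:
  series:
    - [[0, -0.8, 0], [0, 0, 0]]
    - [[0, -0.6, 0], [0, 0, 0]]
    - [[0, -0.6, 0], [0, 0, 0]]
    - [[0, 0, 0], [0, 0, 0]]

```text
t: 28.8
position: [485.4, -265.1, 87.3]
ee_rot: [-3.141, 0.001, -0.02]
ft_force: [-0.4, 0.3, -0.1]
opening: 0.2
```

Now creep until the stop is felt.

step_arm:
  series:
    - [[0, -0.6, 0], [0, 0, 0]]
    - [[0, -0.5, 0], [0, 0, 0]]
    - [[0, -0.4, 0], [0, 0, 0]]
    - [[0, 0, 0], [0, 0, 0]]

```text
t: 29.3
position: [486.0, -250.2, 87.4]
ee_rot: [-3.141, 0.0, -0.019]
ft_force: [-0.1, -0.1, 0.4]
opening: -0.3
```

step_arm:
  series:
    - [[0, -0.3, 0], [0, 0, 0]]
    - [[0, -0.3, 0], [0, 0, 0]]
    - [[0, 0, 0], [0, 0, 0]]

```text
t: 29.68
position: [486.4, -244.6, 87.5]
ee_rot: [-3.141, -0.0, -0.02]
ft_force: [0.7, -0.0, 0.1]
opening: 0.2
```

step_arm:
  series:
    - [[0, -0.2, 0], [0, 0, 0]]
    - [[0, 0, 0], [0, 0, 0]]

```text
t: 29.92
position: [486.4, -242.9, 87.5]
ee_rot: [-3.142, -0.0, -0.02]
ft_force: [-0.6, -1.0, -0.9]
opening: -0.5
```

step_arm:
  series:
    - [[0, -0.2, 0], [0, 0, 0]]
    - [[0, -0.2, 0], [0, 0, 0]]
    - [[0, 0, 0], [0, 0, 0]]

```text
t: 30.3
position: [486.5, -238.8, 87.5]
ee_rot: [-3.142, -0.0, -0.02]
ft_force: [0.5, -1.7, -0.2]
opening: 0.2
```

step_arm:
  series:
    - [[0, -0.2, 0], [0, 0, 0]]
    - [[0, -0.1, 0], [0, 0, 0]]
    - [[0, 0, 0], [0, 0, 0]]

```text
t: 30.68
position: [486.5, -238.6, 87.6]
ee_rot: [3.138, -0.001, -0.022]
ft_force: [0.7, -6.7, -2.0]
opening: 0.2
```

step_arm:
  series:
    - [[0, -0.2, 0], [0, 0, 0]]
    - [[0, 0, 0], [0, 0, 0]]

```text
t: 30.92
position: [486.4, -238.5, 87.6]
ee_rot: [3.136, -0.002, -0.024]
ft_force: [0.1, -9.7, -4.1]
opening: 0.1
```

step_arm:
  series:
    - [[0, 1.5, 0], [0, 0, 0]]
    - [[0, 0, -5], [0, 0, 0]]
    - [[0, 0, -6], [0, 0, 0]]
    - [[0, 0, -3], [0, 0, 0]]
    - [[0, 0, 0], [0, 0, 0]]

```text
t: 31.55
position: [487.6, -249.2, 229.9]
ee_rot: [3.14, -0.005, -0.02]
ft_force: [0.4, -0.2, -1.0]
opening: -0.2
```

step_arm:
  series:
    - [[0, -6, 0], [0, 0, 0]]
    - [[0, -6, 0], [0, 0, 0]]
    - [[0, -6, 0], [0, 0, 0]]
    - [[-0.2, -3.5, 0], [0, 0, 0]]
    - [[0, 0, 0], [0, 0, 0]]

```text
t: 32.17
position: [487.4, -30.0, 226.2]
ee_rot: [-3.139, 0.003, -0.013]
ft_force: [0.4, -0.2, -1.1]
opening: 0.3
```

```bash
python3 - <<'E'
from h import *
a=snap("side","s8.png",5,(230,190,350,310))
s=status.read_state();print(s["position"],s["ee_rot"],s["ft_force"])
O=np.array([485,-247.,0]);w=lambda x,y,z:O+[-x-.0196*y,.0196*x-y,z]
for L in (1.45,1.6,1.8):
    py,pz=-134-18*np.cos(L),80+18*np.sin(L);e=3.7-L
    P=[w(0,-134-60*np.cos(L)+2.5*np.sin(L),80+60*np.sin(L)+2.5*np.cos(L)),w(0,py+62*np.cos(e),pz+62*np.sin(e))]
    print(L,np.round(P,0).tolist(),(proj(a,P)-[230,190])*5)
print("hinge,keeper",(proj(a,[w(0,-134,80),w(0,-84,73.5)])-[230,190])*5)
E
```

```text
[487.55464181 -32.62017082 226.33954205] [-3.14116009e+00  2.90447385e-03 -1.65996157e-02] [ 0.09632397 -0.27487093 -0.68432935]
1.45 [[488.0, -108.0, 140.0], [488.0, -72.0, 146.0]] [[241.99319734 168.53995525]
 [228.15454462 128.47271545]]
1.6 [[488.0, -117.0, 140.0], [488.0, -82.0, 152.0]] [[245.53334462 176.22904858]
 [232.11984933 128.54740041]]
1.8 [[487.0, -129.0, 138.0], [488.0, -97.0, 156.0]] [[250.20377613 189.74940051]
 [237.87411168 133.46388365]]
hinge,keeper [[242.89099792 264.50174489]
 [262.59929663 320.91786139]]
```

View pics/s8.png

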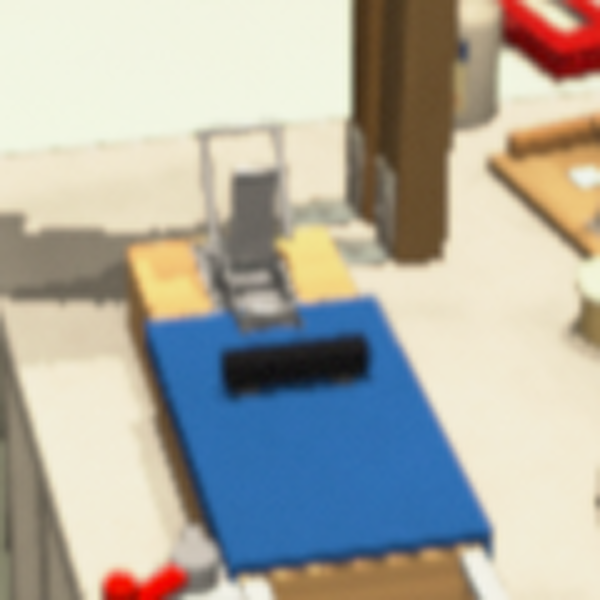

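step_arm:
  series:
    - [[0.3, 0, 3.5], [0, 0, 0]]
    - [[0, 0, 2.7], [0, 0, 0]]
    - [[0, 0, 1], [0, 0, 0]]
    - [[0, 0, 0], [0, 0, 0]]
    - [[0, 0, 0], [0, 0, 0]]

```text
t: 32.85
position: [492.1, -34.6, 156.2]
ee_rot: [3.141, -0.001, -0.021]
ft_force: [0.0, -0.3, 1.2]
opening: -0.2
```

step_arm:
  series:
    - [[0, 1, 0], [0, 0, 0]]
    - [[0, 0.8, 0], [0, 0, 0]]
    - [[0, 0.6, 0], [0, 0, 0]]
    - [[0, 0.6, 0], [0, 0, 0]]
    - [[0, 0, 0], [0, 0, 0]]

```text
t: 33.48
position: [490.9, -64.8, 155.5]
ee_rot: [3.141, -0.0, -0.021]
ft_force: [-0.0, -0.1, -0.1]
opening: 0.3
```

step_arm:
  series:
    - [[0, 0.6, -0.1], [0, 0, 0]]
    - [[0, 0.6, -0.1], [0, 0, 0]]
    - [[0, 0.6, -0.1], [0, 0, 0]]
    - [[0, 0.3, -0.1], [0, 0, 0]]
    - [[0, 0, 0], [0, 0, 0]]

```text
t: 34.1
position: [491.0, -83.6, 161.1]
ee_rot: [-3.14, -0.002, -0.019]
ft_force: [-3.0, 4.6, 16.4]
opening: -0.0
```

```bash
python3 - <<'E'
from h import *
a=snap("side","s9.png",7,(245,185,325,265))
s=status.read_state();print(s["position"],s["ft_force"])
E
```

```text
[490.98638734 -83.58193889 161.11423194] [-2.75622955  5.11247418 16.33451669]
```

View pics/s9.png

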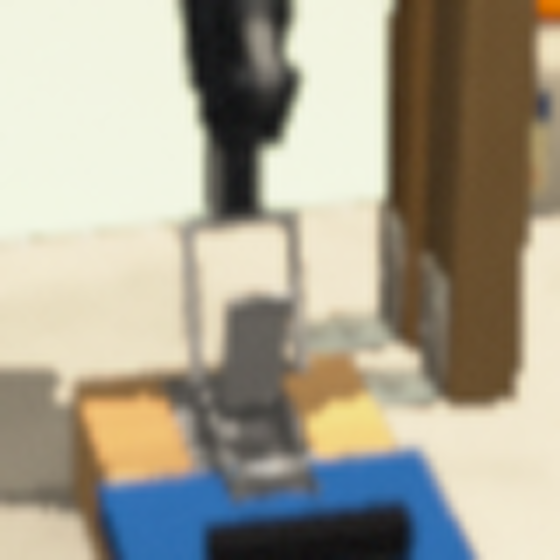

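step_arm:
  series:
    - [[0, 0, -0.8], [0, 0, 0]]
    - [[0, -2, -0.6], [0, 0, 0]]
    - [[0, -2.4, 0], [0, 0, 0]]
    - [[0, 0, 1.8], [0, 0, 0]]
    - [[0, 0, 1], [0, 0, 0]]

```text
t: 34.78
position: [491.1, -41.3, 144.9]
ee_rot: [3.141, 0.001, -0.02]
ft_force: [0.2, -0.1, -0.1]
opening: 0.4
```

step_arm:
  series:
    - [[0, 0, 0], [0, 0, 0]]
    - [[0, 1, 0], [0, 0, 0]]
    - [[0, 0.8, 0], [0, 0, 0]]
    - [[0, 0, 0], [0, 0, 0]]

```text
t: 35.28
position: [491.1, -60.6, 145.8]
ee_rot: [3.141, -0.001, -0.023]
ft_force: [0.1, 0.1, 0.3]
opening: 0.0
```

step_arm:
  series:
    - [[0, 0.5, 0], [0, 0, 0]]
    - [[0, 0.3, 0], [0, 0, 0]]
    - [[0, 0, 0], [0, 0, 0]]

```text
t: 35.65
position: [490.8, -67.4, 145.5]
ee_rot: [3.141, -0.0, -0.021]
ft_force: [0.0, -0.2, 0.4]
opening: -0.1
```

step_arm:
  series:
    - [[0, 0.4, -0.2], [0, 0, 0]]
    - [[0, 0.4, -0.2], [0, 0, 0]]
    - [[0, 0, 0], [0, 0, 0]]

```text
t: 36.02
position: [490.8, -75.7, 149.7]
ee_rot: [3.141, -0.001, -0.021]
ft_force: [0.4, -0.3, -0.6]
opening: 0.3
```

```bash
python3 - <<'E'
from h import *
a=snap("side","s10.png",7,(245,185,325,265))
s=status.read_state();print(s["position"],s["ft_force"])
E
```

```text
[490.72562437 -75.35411507 149.57128811] [ 0.96995818 -0.09753882  0.27025522]
```

View pics/s10.png

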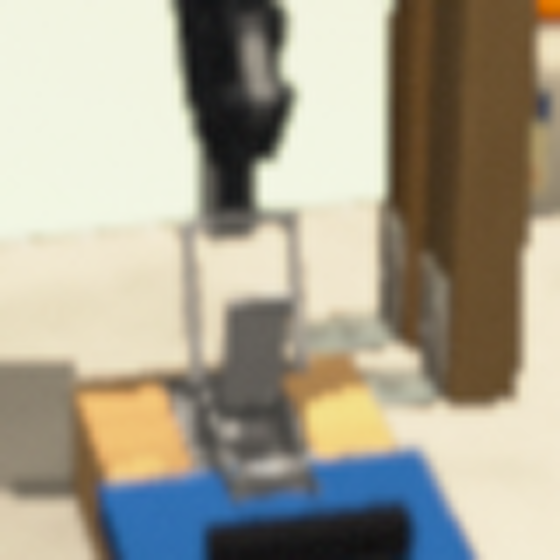

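step_arm:
  series:
    - [[0, 0.4, -0.1], [0, 0, 0]]
    - [[0, 0.4, -0.1], [0, 0, 0]]
    - [[0, 0.4, -0.1], [0, 0, 0]]
    - [[0, 0, 0], [0, 0, 0]]

```text
t: 36.58
position: [490.4, -87.7, 152.5]
ee_rot: [3.141, -0.0, -0.021]
ft_force: [0.1, -0.2, 1.1]
opening: 0.1
```

step_arm:
  series:
    - [[0, 0.4, -0.1], [0, 0, 0]]
    - [[0, 0.4, -0.1], [0, 0, 0]]
    - [[0, 0, 0], [0, 0, 0]]

```text
t: 36.95
position: [490.3, -95.7, 154.5]
ee_rot: [3.141, -0.0, -0.021]
ft_force: [-0.0, -0.5, 0.3]
opening: -0.1
```

```bash
python3 - <<'E'
from h import *
a=snap("side")
s=status.read_state();print(s["position"],s["ft_force"])
im=cv2.cvtColor(np.asarray(a["pixels"]),cv2.COLOR_RGB2BGR)[180:260,240:330]
cv2.imwrite("pics/s11.png",cv2.resize(im,None,fx=6,fy=6,interpolation=cv2.INTER_CUBIC))
old=cv2.imread("pics/s10.png");old=cv2.resize(old,(80,80),interpolation=cv2.INTER_AREA).astype(int)
new=im[5:85,5:85].astype(int);d=np.abs(new-old[:75]).sum(2)
ys,xs=np.where(d>90);print(len(ys),np.c_[xs+245,ys+185][::6].tolist())
E
```

```text
[490.30010636 -95.32809608 154.508973  ] [ 0.41515036 -0.17217454 -0.46036882]
557 [[269, 185], [269, 186], [270, 187], [270, 188], [270, 189], [287, 189], [281, 190], [272, 191], [287, 191], [281, 192], [271, 193], [285, 193], [279, 194], [270, 195], [283, 195], [279, 196], [272, 197], [272, 198], [271, 199], [287, 199], [283, 200], [289, 200], [287, 201], [286, 202], [285, 203], [274, 204], [274, 205], [274, 206], [287, 206], [283, 207], [275, 208], [286, 208], [282, 209], [275, 210], [273, 211], [282, 211], [277, 212], [274, 213], [282, 213], [280, 214], [279, 215], [286, 215], [279, 216], [286, 216], [282, 217], [272, 218], [283, 218], [271, 219], [279, 219], [287, 219], [275, 220], [281, 220], [273, 221], [286, 221], [286, 222], [288, 223], [288, 225], [281, 227], [287, 227], [273, 229], [273, 232], [247, 236], [253, 236], [249, 237], [255, 237], [250, 238], [253, 239], [294, 240], [258, 241], [264, 241], [270, 241], [296, 241], [260, 242], [266, 242], [272, 242], [294, 242], [258, 243], [264, 243], [270, 243], [292, 243], [257, 244], [263, 244], [290, 244], [278, 245], [276, 246], [277, 247], [247, 256], [253, 256], [248, 257], [254, 257], [249, 258], [255, 258], [252, 259]]
```

View pics/s11.png

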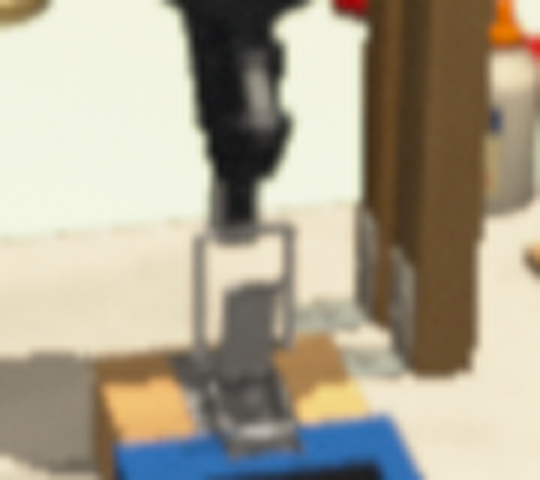

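step_arm:
  series:
    - [[0, 0.5, -0.1], [0, 0, 0]]
    - [[0, 0.6, -0.1], [0, 0, 0]]
    - [[0, 0.6, 0], [0, 0, 0]]
    - [[0, 0.6, 0], [0, 0, 0]]
    - [[0, 0, 0], [0, 0, 0]]

```text
t: 37.62
position: [489.7, -118.9, 156.4]
ee_rot: [3.141, -0.0, -0.021]
ft_force: [0.2, 0.4, -1.0]
opening: 0.1
```

```bash
python3 - <<'E'
from h import *
snap("side","s12.png",6,(240,180,330,260))
s=status.read_state();print(s["position"],s["ft_force"])
E
```

```text
[ 489.76809431 -118.37712664  156.43512808] [ 0.09414779 -0.28657382  0.2161691 ]
```

View pics/s12.png

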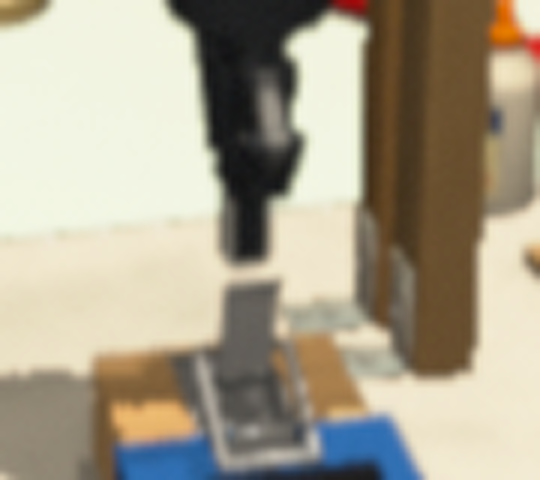

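```bash
python3 - <<'E'
from h import *
c=imaging.camera("side")
print(ray(c,[(284.7,257)],72), ray(c,[(281.5,227)],140))
c=imaging.camera("top")
im=cv2.cvtColor(np.asarray(c["pixels"]),cv2.COLOR_RGB2BGR);cv2.imwrite("pics/x.png",im)
E
```

```text
[[ 489.58055857 -175.86941227   72.        ]] [[ 491.58604328 -128.46251061  140.        ]]
```

step_arm:
  series:
    - [[0, 0, -2], [0, 0, 0]]
    - [[0.1, 4.8, 0], [0, 0, 0]]
    - [[0, 0, 0], [0, 0, 0]]
    - [[0, 0, 3], [0, 0, 0]]
    - [[0, 0, 1], [0, 0, 0]]

```text
t: 38.4
position: [488.9, -165.1, 135.2]
ee_rot: [-3.141, 0.003, -0.019]
ft_force: [-0.4, 0.6, 0.2]
opening: 0.1
```

step_arm:
  series:
    - [[0, 0, 0], [0, 0, 0]]
    - [[0, -1.2, 0], [0, 0, 0]]
    - [[0, -1.0, 0], [0, 0, 0]]
    - [[0, -0.6, 0], [0, 0, 0]]
    - [[0, 0, 0], [0, 0, 0]]

```text
t: 39.02
position: [490.7, -137.3, 136.8]
ee_rot: [-3.141, -0.0, -0.019]
ft_force: [0.4, 0.2, -0.3]
opening: -0.2
```

step_arm:
  series:
    - [[0, -0.8, 0], [0, 0, 0]]
    - [[0, -0.8, 0], [0, 0, 0]]
    - [[0, 0, 0], [0, 0, 0]]

```text
t: 39.4
position: [490.7, -120.9, 136.3]
ee_rot: [-3.141, 0.0, -0.019]
ft_force: [-0.4, -0.2, -0.5]
opening: 0.1
```

step_arm:
  series:
    - [[0, -0.7, 0.2], [0, 0, 0]]
    - [[0, -0.6, 0.2], [0, 0, 0]]
    - [[0, -0.6, 0.3], [0, 0, 0]]
    - [[0, 0, 0], [0, 0, 0]]

```text
t: 39.9
position: [491.0, -102.2, 129.1]
ee_rot: [-3.141, 0.001, -0.019]
ft_force: [-0.8, 0.3, -0.2]
opening: 0.1
```

```bash
python3 - <<'E'
from h import *
c=snap("side","s13.png",6,(240,180,330,260))
s=status.read_state();print(s["position"],s["ft_force"])
H=hsv(c)
# bright bar rows along column band
g=cv2.cvtColor(np.asarray(c["pixels"]),cv2.COLOR_RGB2GRAY)
for v in range(245,266): print(v,g[v,272:296:2].tolist(),H[v,284].tolist())
E
```

```text
[ 490.95003276 -102.56897497  129.21365231] [0.30912663 0.91798323 0.35830604]
245 [109, 164, 100, 74, 74, 82, 76, 90, 125, 147, 138, 147] [13, 23, 79]
246 [111, 157, 100, 81, 79, 85, 80, 83, 119, 161, 156, 184] [19, 25, 83]
247 [119, 154, 105, 83, 81, 87, 85, 77, 112, 158, 186, 208] [19, 23, 88]
248 [135, 154, 116, 98, 86, 90, 96, 76, 96, 153, 203, 209] [23, 23, 98]
249 [150, 148, 130, 134, 100, 107, 120, 109, 110, 168, 202, 189] [20, 19, 123]
250 [151, 133, 140, 155, 125, 133, 155, 165, 151, 176, 180, 145] [19, 18, 159]
251 [147, 121, 143, 145, 139, 137, 149, 160, 148, 167, 149, 110] [20, 15, 152]
252 [136, 114, 151, 121, 127, 128, 138, 136, 131, 159, 144, 101] [18, 18, 141]
253 [111, 105, 160, 119, 120, 146, 174, 168, 159, 161, 137, 100] [22, 16, 177]
254 [94, 95, 165, 148, 151, 159, 177, 168, 152, 140, 113, 98] [23, 13, 179]
255 [91, 88, 148, 147, 143, 133, 129, 128, 116, 109, 96, 99] [108, 28, 139]
256 [94, 88, 115, 110, 112, 102, 98, 103, 98, 95, 93, 94] [107, 139, 150]
257 [99, 95, 97, 94, 98, 95, 92, 95, 88, 83, 81, 74] [105, 185, 163]
258 [100, 97, 96, 92, 83, 81, 79, 75, 66, 57, 56, 48] [106, 174, 135]
259 [99, 89, 79, 71, 62, 57, 52, 48, 44, 38, 37, 34] [107, 137, 80]
260 [98, 72, 51, 46, 40, 37, 35, 34, 33, 33, 33, 29] [113, 50, 41]
261 [98, 60, 36, 31, 33, 32, 31, 27, 27, 28, 25, 25] [150, 8, 32]
262 [98, 55, 31, 29, 29, 27, 26, 24, 26, 23, 20, 19] [120, 9, 27]
263 [98, 53, 23, 22, 23, 21, 19, 17, 20, 20, 18, 20] [150, 26, 20]
264 [98, 53, 21, 21, 20, 20, 16, 19, 19, 21, 21, 20] [120, 15, 17]
265 [98, 59, 20, 17, 21, 17, 20, 20, 21, 23, 26, 29] [120, 23, 22]
```

step_arm:
  series:
    - [[0, -0.6, 0.3], [0, 0, 0]]
    - [[0, -0.6, 0.4], [0, 0, 0]]
    - [[0, -0.4, 0.5], [0, 0, 0]]
    - [[0, -0.4, 0.7], [0, 0, 0]]
    - [[0, 0, 0], [0, 0, 0]]

```text
t: 40.58
position: [491.3, -82.2, 109.8]
ee_rot: [-3.141, 0.001, -0.019]
ft_force: [0.1, 0.9, 0.2]
opening: -0.1
```

step_arm:
  series:
    - [[0, -0.3, 0.5], [0, 0, 0]]
    - [[0, 0, 0.5], [0, 0, 0]]
    - [[0, 0, 0], [0, 0, 0]]

```text
t: 40.95
position: [491.4, -80.1, 100.0]
ee_rot: [-3.142, 0.001, -0.02]
ft_force: [0.0, 0.8, 0.2]
opening: 0.2
```

step_arm:
  series:
    - [[0, -0.1, 0.4], [0, 0, 0]]
    - [[0, 0, 0.4], [0, 0, 0]]
    - [[0, 0, 0.3], [0, 0, 0]]
    - [[0, 0, 0], [0, 0, 0]]

```text
t: 41.45
position: [491.6, -79.1, 90.4]
ee_rot: [3.141, -0.001, -0.02]
ft_force: [-1.0, 0.7, 12.1]
opening: -0.1
```

step_arm:
  series:
    - [[0, 0, 0.2], [0, 0, 0]]
    - [[0, 0, 0], [0, 0, 0]]

```text
t: 41.7
position: [491.7, -79.1, 90.0]
ee_rot: [3.141, -0.002, -0.02]
ft_force: [-4.5, 0.8, 30.0]
opening: -0.2
```

step_arm:
  series:
    - [[0, 0, -2], [0, 0, 0]]
    - [[0, 0, -5], [0, 0, 0]]
    - [[0, 0, -6], [0, 0, 0]]
    - [[-6, 0, 0], [0, 0, 0]]
    - [[-6, 0, 0], [0, 0, 0]]

```text
t: 42.32
position: [371.0, -76.8, 218.1]
ee_rot: [3.141, -0.003, -0.02]
ft_force: [-0.0, 0.1, -0.4]
opening: -0.2
```

```bash
python3 - <<'E'
from h import *
c=snap("side","s14.png",5,(230,190,350,310))
s=status.read_state();print(s["position"],s["ft_force"])
E
```

```text
[354.9979032  -76.55684277 216.53760306] [-13.19456362   0.60575587  -0.84730272]
```

View pics/s14.png

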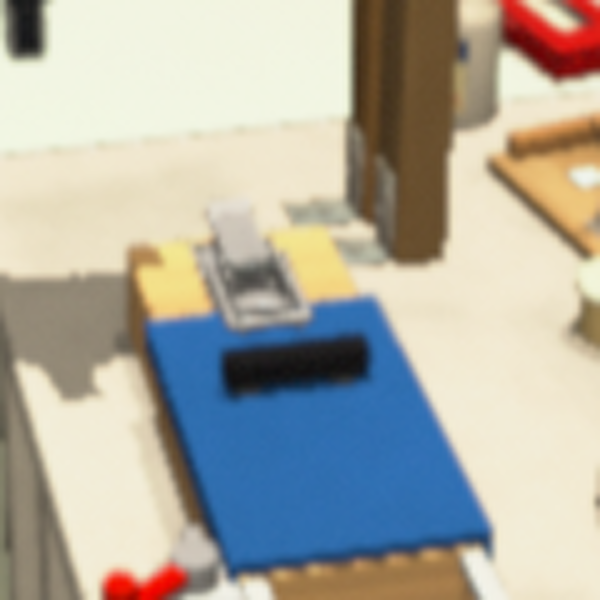

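```bash
python3 - <<'E'
from h import *
c=imaging.camera("side")
O=np.array([488,-247.,0]);w=lambda x,y,z:O+[-x-.0196*y,.0196*x-y,z]
P=lambda *a:np.round((proj(c,w(*a))-[230,190])*5,1)[0]
print("ledge back",P(0,-204,62),"corners",P(61,-204,62),P(-61,-204,62))
for L in (0,.15,.3,.5):
  print(L,[P(x,-134-r*np.cos(L)+2.5*np.sin(L),80+r*np.sin(L)+2.5*np.cos(L)) for x,r in ((13,60),(-13,60),(0,60),(0,20))])
print("hinge",P(0,-134,80),"bar at seat",P(0,-84,73.5),P(0,-89,73.5),"+8",P(0,-76,72),"hook top",P(0,-86,83))
s=status.read_state();print(s["t"],s["position"],s["ft_force"],s["joint_positions"])
g=cv2.cvtColor(np.asarray(c["pixels"]),cv2.COLOR_RGB2GRAY)
for v in range(240,260): print(v,(v-190)*5,g[v,276:294:2].tolist())
E
```

```text
ledge back [221.8 229.7] corners [121.  240.4] [321.  219.1]
0 [array([204. , 210.4]), array([247.1, 205.9]), array([225.6, 208.2]), array([240.4, 242.4])]
0.15 [array([204.4, 198.1]), array([247.7, 193.6]), array([226.1, 195.9]), array([240.7, 238.5])]
0.3 [array([205.2, 187.2]), array([248.7, 182.7]), array([227. , 184.9]), array([241.1, 235.1])]
0.5 [array([207.1, 175.2]), array([250.8, 170.8]), array([229., 173.]), array([241.9, 231.7])]
hinge [248.  263.9] bar at seat [267.9 320.3] [265.8 315.5] +8 [271.1 330.3] hook top [267.3 303.8]
42.425 [360.05397076 -76.73670784 216.78786005] [ 0.50210706 -0.11961853  0.48710122] [ 0.12320649  0.42850855 -0.05736     2.30628102  0.06034832  0.42303694
 -1.57690573]
240 250 [196, 194, 188, 188, 164, 192, 217, 220, 219]
241 255 [189, 187, 172, 168, 133, 174, 213, 218, 217]
242 260 [160, 162, 147, 135, 110, 169, 203, 218, 218]
243 265 [127, 126, 115, 103, 92, 155, 198, 218, 219]
244 270 [114, 91, 87, 90, 80, 130, 198, 217, 219]
245 275 [112, 79, 78, 90, 96, 109, 192, 215, 218]
246 280 [106, 80, 78, 91, 115, 93, 178, 212, 214]
247 285 [103, 88, 99, 109, 124, 86, 155, 205, 214]
248 290 [111, 115, 144, 155, 153, 103, 130, 201, 211]
249 295 [131, 161, 183, 191, 181, 137, 123, 192, 202]
250 300 [146, 184, 196, 204, 196, 161, 127, 179, 172]
251 305 [150, 172, 168, 171, 172, 156, 139, 176, 137]
252 310 [165, 150, 144, 135, 138, 160, 176, 188, 132]
253 315 [174, 166, 177, 163, 153, 164, 174, 168, 120]
254 320 [167, 171, 175, 159, 142, 133, 127, 123, 104]
255 325 [135, 139, 125, 114, 111, 103, 94, 99, 99]
256 330 [105, 105, 94, 93, 98, 99, 95, 94, 94]
257 335 [100, 95, 93, 94, 96, 95, 88, 82, 76]
258 340 [96, 91, 86, 80, 80, 74, 65, 58, 51]
259 345 [78, 71, 61, 56, 53, 48, 42, 40, 35]
```

```bash
python3 -c "
from h import *
print(order.hand_in(), status.read_state()['ft_force'])"
```

```text
the job is handed in; nothing more can be done
the job is handed in; nothing more can be done
```

The case is packed and latched shut, and I handed the job in at about 42 s of the 210 s allowed. No verdict was given, so the checks below are my own.

**What I did**
- **Packing:** three wooden pieces were there: the block, pale_offcut_0 and pale_offcut_2. I put them side by side and flat in the case while the lid was still open and locked. The top view before closing showed all three lying flat.
- **Cam lever and lid:** I swung the cam lever over until it met its stop at about 7 N. I then slid the lid shut until it met its stop at about 10 N.
- **Loop:** I tipped it over onto the keeper. The first push went wrong because the fingertip rode up on the loop bar, with about 16 N upward. I backed off, pushed again from lower down, and the loop dropped in front of the hook with the lever still up.
- **Latch lever:** I pressed it down flat until it stopped, with up to 30 N on the fingertip.

**Last checks**
- The lever's end showed within about 1 px of where it should be when flat.
- The loop bar showed in front of the hook, about 3 mm to the -y side of its resting seat, which is what a drawn latch should give.
- The arm stood clear with about 0.5 N on the wrist.

**What was less certain**
- The two cameras disagreed by 5 to 9 mm along y. Touching the cam and lid stops brought that to about 2 mm.
- I expected to feel more resistance while drawing the latch, but read only about 1 N. That the loop is caught therefore rests on the picture alone.
- One reading of -13 N came as the arm stopped after backing away. It was gone at the next reading.
- I did not measure the bystanders again. The arm never came near them.

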